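# Lid the glue pot, then lift off the outer lid for filling the water jacket

### The job

Take the brush off the glue pot and lay it on the bare bench, then lift the two nested lids together by the knob and lower them gently onto the pot, never letting them part, until both are fully seated (the outer one centres the inner one over the glue cup). Then grip the outer lid by its wooden collar and lift it off alone without disturbing the inner lid, and finish while still holding it level, a hand's breadth (about 100 mm) above the pot, so that I can fill the water jacket while the glue cup stays covered. Leave everything else on the bench where it is.

Things in the scene. Friction and masses are not known exactly. Their poses are not given: they have to be found in the camera images.
- glue_pot: Round electric glue pot, fixed on the bench: grey base, aluminium water jacket (140 mm outside, 132 mm inside diameter), steel glue cup concentric in it. Ear handles reach 91 mm from the axis along its +y and -y, 60 to 70 mm up; dial at -x, inlet at +x (to 85 mm). Origin: on the axis at bench height, z up. It stands left or right of the middle, the lids on the other side.
- cup_rim (a point): Centre of the glue cup's rim, the seat of the inner lid: 83 mm above the bench, 7 mm below the jacket's rim; the cup is 72 mm outside and 66 mm inside diameter there. z up.
- jacket_rim (a point): Centre of the water jacket's rim, the seat of the outer lid: 90 mm above the bench. z up.
- inner_lid: Inner lid, aluminium, round, about 0.18 kg. Origin: on the axis at the underside of its flange (80 mm wide, 4 mm thick; it seats on the cup's rim), z up to the knob. Under it a tapered plug, 59 mm wide, 8 mm deep, drops into the cup with 7 mm of play. At the start it stands on the bench on its plug (origin 8 mm up) and, lifted, carries the outer lid on its flange.
- knob (a point): Centre of the inner lid's wooden knob, 51 mm above the inner lid's origin: 24 mm diameter, straight for 10 mm above and below this point, top 13 mm above it. It stands on a thin stem and sticks up out of the outer lid's collar (30 mm when nested, 27 mm when both are seated).
- outer_lid: Outer lid, round aluminium ring plate, 146 mm diameter, 4 mm thick, about 0.25 kg, 42 mm centre hole. Origin: on the axis at the plate's underside (it seats on the jacket's rim), z up. Below it a tapered skirt, 126 mm wide, 9 mm deep, drops into the jacket with 6 mm of play. Nested, its origin is 4 mm above the inner lid's; with both seated 7 mm above, so 3 mm of air part them.
- collar (a point): Centre of the wooden collar round the outer lid's hole, 17 mm above the outer lid's origin: 50 mm outside, 42 mm inside diameter, reaching 13 mm above and below this point; its foot is on the plate. Grip it across its outside.
- glue_brush: Flat glue brush, 205 mm long, 10 mm thick, 60 g: wooden handle along -x to 113 mm (16 mm wide near the origin), steel ferrule (26 mm wide) from x = 14 to 44 mm, grey bristles to 93 mm. Origin: underside of the handle near the centre of mass, z up. It lies across the jacket's rim. The bench midway between pot and lids is bare: room for it there, laid along the robot's x.
- glue_jar: Jar with a screw cap, 59 mm diameter, 76 mm high, loose, behind the work; to be left alone. Origin: centre of its underside.
- wax_tin: Round flat tin, 67 mm diameter, 24 mm high, loose, behind the work; to be left alone. Origin: centre of its underside.
There are look-alikes about, which are no part of the job. Leave any purple look-alike of the inner_lid alone.

How it is judged:
By the outcome, as a careful person would: the job done as asked, in the order asked, and still so for the second after the job is handed in, while the arm keeps its last pose, push and grip.
It also fails if it takes over 61 s, if anything falls off the work surface, if the arm or the gripper's body presses on something with over 40 N, if the wrist force passes 120 N, or if a joint passes its speed limit or range.

### The arm

A 7-joint arm with a two-finger parallel gripper is mounted at the origin on a cart in front of the work surface, level with it; the furniture and walls round the work are solid. World frame = base frame: x ahead of the robot, y to its left, z up, the work surface at z = 0. Lengths are in m, angles in rad, forces in N, time in s.
With the tool pointing down it reaches from about 0.4 to 0.85 m from the base axis. Payload 4.5 kg.
Tool frame: the origin (TCP) lies at the very end of the fingers, on their centre line; the grasp point (between the pads) lies 19 mm behind it (r.grip_point_offset is the distance from the TCP to the grasp point, in m); y points along the fingers, x is the direction in which the jaws open and shut, and the axes are right-handed (so a half turn about y gives the same grasp; the last joint's range is limited). The gripper opens to 88 mm and grips with 3 to 60 N. Pads are 18 mm wide; open, the fingers measure 123 mm over their backs; the gripper's body (75 mm by 187 mm) begins 45 mm behind the grasp point.
Start: joints at [1.347, 0.689, -0.195, 1.565, 0.157, 0.902, -0.215], TCP at [0.159, -0.604, 0.239] pointing down, gripper open.
Joint ranges: [-3.01, 3.01], [-0.46, 2.08], [-1.47, 1.51], [0.13, 2.56], [-1, 4.14], [0.04, 2.09], [-2.66, 2.66]. Speed limits (rad/s): [2.57, 2.57, 3.14, 3.14, 3.14, 3.14, 3.14].

### API

Orientations are given as a unit quaternion [x, y, z, w].
In Python, from plant import get_state, snapshot, camera_params, job, r gives the robot as it stands.
- The arm moves only by the tool carry_out, never from a script. Its arguments are lists of equal length, an entry for each row: "offset": the shift along the world's x, y, z in m, a list of three; "twist": the turn about the world's z in degrees. In form: {"offset": [[tx, ty, tz], ...], "twist": [twist, ...]}. A call has 1 to 8 rows; each row shifts and turns the commanded pose from where the row before left it; what a row does not reach is not made up. A row lasts 1/8 s, in which the tool goes at most 62.5 mm and 10.7 degrees, less where a joint would pass 70% of its speed; a pose out of reach is approached as far as the arm can. A call with a gripper value outside its range is refused whole. "grip" is the finger opening in m, from 0 to 0.0881, set as the call begins (left out, the last holds). The fingers move at their own pace and stop on an object; "newtons" is the grip in N (left out, the last holds). Time passes only in rows, so rows that do not move let the fingers close. It gives the time, the measured TCP pose, the force and the opening at its end, in the units of the state.
- get_state(): the state, without advancing time (a new reading comes with each control period).
- snapshot(name): name is "scene" or "side" or "wrist"; returns the picture (400x640x3 uint8, red, green, blue); there is no depth.
- camera_params(name): a dict with "camera_matrix" (3x3 intrinsics, pixels), "eye" and "orientation" of the camera in the world. Camera axes: x right, y up, looking along -z (the intrinsics and any distortion apply to the point x, -y, -z); pixel columns grow to the right and rows downward; lengths in m; the calibration is good to about 2 mm. A picture is of the moment at which its call begins: read the wrist's pose just before it. camera_params takes no time and is no camera call; for the wrist camera it gives the pose at the moment of the call.
- job.finish_job(): hands the job in, once; it reports no verdict.
The state is a dict: "clock": time; "q": joint angles; "qd": joint speeds; "joint_torque": joint torques, N m; "tool_pos": TCP position; "eef_rot": TCP orientation; "contact_force": force on the tool from outside, world axes, zero at the start; "moment": the same for the moment, N m; "opening": opening from 0.0 (shut) to 1.0 (fully open).
Only numpy, scipy, OpenCV 4.12 (cv2) and the standard library are available. Lean on these libraries where they do the work, as an engineer would, in place of code of your own. Each camera call takes 0.05 s, during which the arm holds its last target. There are 200 camera calls.

## Working session

There is one attempt and no reset: what is moved stays moved. The work goes in short steps, Python scripts to look and compute and a tool call to move; the robot and the scene stay as the last step left them, time stands still between calls to the robot, and variables do not carry over. Pictures are saved under pics/ and viewed, about 8 in all and at most 12, crops included, and the job is handed in when it is done.

Besides the shell and the picture viewer there is one more tool, called after "Request:" by a JSON object that holds its "api" and its "payload". carry_out: Moves the arm, as the interface text tells. Its arguments: {"type":"object","properties":{"offset":{"type":"array"},"twist":{"type":"array"},"grip":{"type":"number"},"newtons":{"type":"number"}},"required":["offset","twist"]}

```bash
mkdir -p pics; ls
python3 - <<'E'
from plant import get_state, snapshot, camera_params, job, r
import cv2, numpy as np
s=get_state(); print(s)
for n in ("scene","side"):
    im=snapshot(n); cv2.imwrite(f"pics/{n}0.png",im[:,:,::-1]); print(n,camera_params(n))
print(camera_params("wrist"))
E
```

```text
pics
{'clock': 0.0, 'q': array([ 1.34678438,  0.68996322, -0.19453336,  1.56636674,  0.15731726,
        0.90251667, -0.2151064 ]), 'qd': array([ 0.00025435,  0.0008325 ,  0.0002432 , -0.00041111,  0.00076833,
        0.00049458,  0.00114669]), 'joint_torque': array([-6.86243329e-04, -5.27563262e+01, -1.26645830e+00, -1.53424323e+01,
       -5.24367637e-02,  6.62291277e-03,  1.85309350e-04]), 'tool_pos': array([ 0.1591436 , -0.60372731,  0.23791745]), 'eef_rot': array([-0.55978879,  0.43209661, -0.43099723,  0.56050907]), 'contact_force': array([ 0.06188578, -0.04714596, -0.08789717]), 'moment': array([-0.01088017,  0.00792743,  0.01788711]), 'opening': 1.0050737576050603}
scene {'camera_matrix': array([[506.78125524,   0.        , 320.5029433 ],
       [  0.        , 506.78125524, 208.96259371],
       [  0.        ,   0.        ,   1.        ]]), 'eye': array([-0.03112384,  0.49520924,  0.78554594]), 'orientation': array([-0.18701702,  0.37623394,  0.81062375, -0.40787472])}
side {'camera_matrix': array([[364.97421344,   0.        , 318.66738855],
       [  0.        , 364.97421344, 196.38249378],
       [  0.        ,   0.        ,   1.        ]]), 'eye': array([0.32378512, 0.67157622, 0.53739515]), 'orientation': array([-0.10598386,  0.47254598,  0.85378496, -0.19109934])}
{'camera_matrix': array([[351.18332111,   0.        , 314.44850921],
       [  0.        , 351.18332111, 195.98131286],
       [  0.        ,   0.        ,   1.        ]]), 'eye': array([ 0.23345433, -0.58523115,  0.38364137]), 'orientation': array([-0.11738981,  0.09199257, -0.60329493,  0.78344893])}
```

View pics/scene0.png

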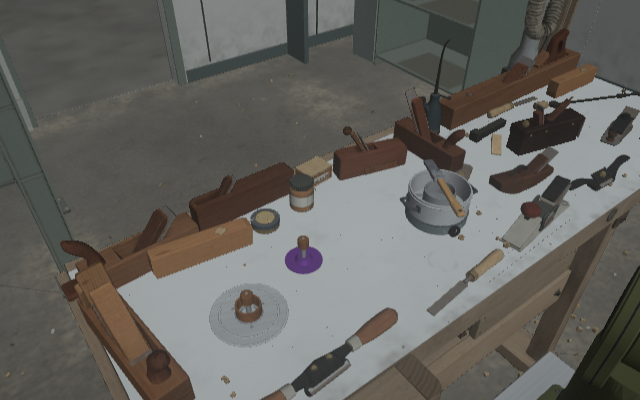

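View pics/side0.png

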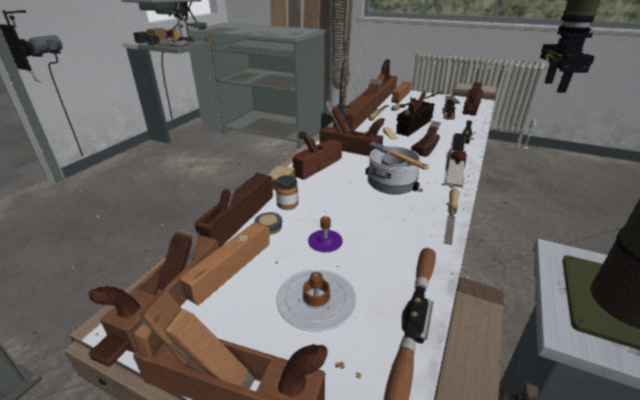

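```bash
cat > h.py <<'E'
import numpy as np, cv2
from scipy.spatial.transform import Rotation as R
def P(p): return p["camera_matrix"],np.array(p["eye"]),R.from_quat(p["orientation"]).as_matrix()
def unproj(p,uv,z):
    K,e,M=P(p); uv=np.atleast_2d(uv).astype(float)
    d=np.c_[(uv[:,0]-K[0,2])/K[0,0],-(uv[:,1]-K[1,2])/K[1,1],-np.ones(len(uv))]@M.T
    return e+d*((z-e[2])/d[:,2])[:,None]
def proj(p,X):
    K,e,M=P(p); c=(np.atleast_2d(X)-e)@M
    return np.c_[K[0,0]*c[:,0]/-c[:,2]+K[0,2], -K[1,1]*c[:,1]/-c[:,2]+K[1,2]]
def circle(c,rad,n=72):
    a=np.linspace(0,2*np.pi,n); return np.c_[c[0]+rad*np.cos(a),c[1]+rad*np.sin(a),np.full(n,c[2])]
def draw(im,p,X,col,s=1,o=(0,0)):
    q=((proj(p,X)-o+0.5)*s-0.5); cv2.polylines(im,[np.round(q*8).astype(np.int32)],False,col,1,cv2.LINE_AA,3)
E
python3 - <<'E'
from h import *
from plant import camera_params
for n,pts in {"scene":dict(plate=(249,314,.021),knobtop=(247,291,.072),purple=(303,260,.0),purpknob=(303,240,.06),jrim=(439,190,.09),brtip=(426,160,.095),brend=(465,215,.1),jar=(302,208,0),tin=(265,229,0),knife1=(430,312,0),knife2=(502,253,.02),plane=(215,270,0),saw=(280,392,0),saw2=(395,320,.0)),
 "side":dict(plate=(316,297,.021),knobtop=(316,274,.072),purple=(325,240,0),jrim=(394,157,.09),brtip=(376,149,.095),brend=(427,165,.1))}.items():
    p=camera_params(n)
    for k,(u,v,z) in pts.items(): print(n,k,unproj(p,(u,v),z)[0].round(3))
a=cv2.imread("pics/scene0.png"); b=cv2.imread("pics/side0.png")
f=lambda im,x,y,w,h:cv2.resize(im[y:y+h,x:x+w],(400,300),interpolation=cv2.INTER_CUBIC)
cv2.imwrite("pics/crop1.png",np.vstack([np.hstack([f(a,390,150,100,75),f(a,200,265,100,75)]),np.hstack([f(b,345,130,100,75),f(b,266,260,100,75)])]))
E
```

```text
scene plate [0.526 0.244 0.021]
scene knobtop [0.536 0.237 0.072]
scene purple [0.596 0.071 0.   ]
scene purpknob [0.595 0.07  0.06 ]
scene jrim [ 0.521 -0.247  0.09 ]
scene brtip [ 0.615 -0.303  0.095]
scene brend [ 0.423 -0.218  0.1  ]
scene jar [ 0.739 -0.027  0.   ]
scene tin [ 0.728  0.084 -0.   ]
scene knife1 [ 0.337 -0.047  0.   ]
scene knife2 [ 0.346 -0.27   0.02 ]
scene plane [0.682 0.236 0.   ]
scene saw [0.369 0.278 0.   ]
scene saw2 [0.363 0.021 0.   ]
side plate [0.53  0.245 0.021]
side knobtop [0.533 0.239 0.072]
side purple [0.595 0.063 0.   ]
side jrim [ 0.527 -0.251  0.09 ]
side brtip [ 0.585 -0.27   0.095]
side brend [ 0.431 -0.22   0.1  ]
```

View pics/crop1.png

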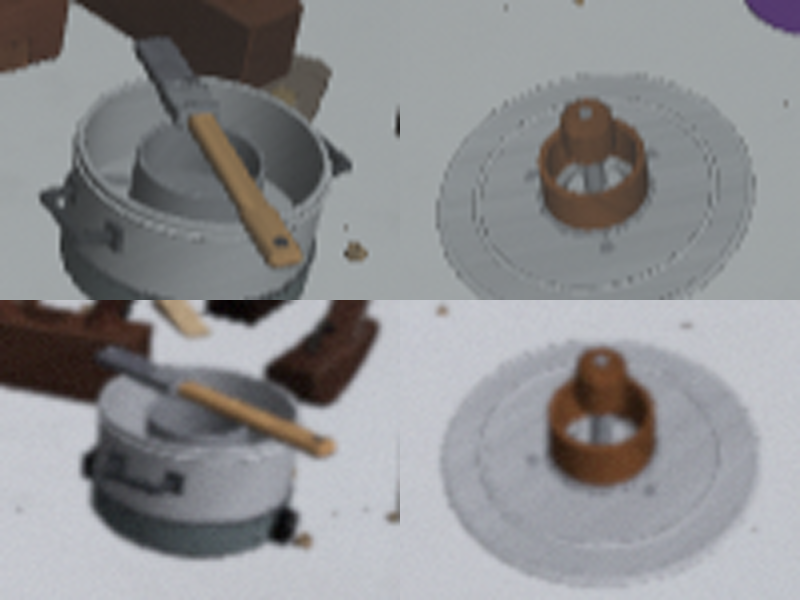

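Run:
```python
from h import *
from plant import camera_params,get_state
s=get_state(); M=R.from_quat(s["eef_rot"]).as_matrix(); print("tool axes cols\n",M.round(3)); 
p=camera_params("scene"); q=camera_params("side")
e=[unproj(p,(390+u/4,150+v/4),.1)[0] for u,v in((155,42),(203,118),(282,253))]; print("brush scene tip,junc,end",np.round(e,3))
e=[unproj(q,(345+u/4,130+(v-300)/4),.1)[0] for u,v in((105,355),(182,387),(328,447))]; print("brush side",np.round(e,3))
w=camera_params("wrist"); K,ee,m=P(w); print("cam in tool",(M.T@(ee-s["tool_pos"])).round(3),"look",(M.T@-m[:,2]).round(3),"up",(M.T@m[:,1]).round(3))
for u,v in ((437,125),(560,200),(70,290),(190,395),(440,110)): print(u,v,unproj(p,(u,v),0)[0].round(3))
```

```text
tool axes cols
 [[ 0.255 -0.001  0.967]
 [-0.967  0.001  0.255]
 [-0.002 -1.    -0.   ]]
brush scene tip,junc,end [[ 0.605 -0.301  0.1  ]
 [ 0.537 -0.268  0.1  ]
 [ 0.432 -0.215  0.1  ]]
brush side [[ 0.606 -0.288  0.1  ]
 [ 0.54  -0.259  0.1  ]
 [ 0.429 -0.21   0.1  ]]
cam in tool [ 0.001 -0.146  0.077] look [-0.001  0.956 -0.295] up [-0.     0.295  0.956]
437 125 [ 0.814 -0.571  0.   ]
560 200 [ 0.388 -0.553  0.   ]
70 290 [0.807 0.496 0.   ]
190 395 [0.454 0.402 0.   ]
440 110 [ 0.871 -0.645  0.   ]
```

Request:
{"api": "carry_out", "payload": {"offset": [[0.04,0.04,0.0],[0.04,0.04,0],[0.045,0.04,0],[0.045,0.04,0],[0.045,0.04,0],[0.045,0.04,0],[0.045,0.04,0],[0.045,0.04,0]], "twist": [-5,-5,-5,-5,-5,-5,-5,-5], "grip": 0.04}}

```text
clock: 1.1
tool_pos: [0.5105, -0.2828, 0.2384]
eef_rot: [-0.378, 0.598, -0.598, 0.378]
contact_force: [0.6, -0.7, -0.2]
opening: 0.456
```

Request:
{"api": "carry_out", "payload": {"offset": [[0.02,0.02,-0.02],[0,0,0],[0,0,0]], "twist": [0,0,0]}}

```text
clock: 1.48
tool_pos: [0.5281, -0.266, 0.2188]
eef_rot: [0.379, -0.597, 0.598, -0.378]
contact_force: [-0.1, -0.2, 0.3]
opening: 0.453
```

```bash
cat > look.py <<'E'
import sys,pickle
from h import *
from plant import camera_params,get_state,snapshot
def look(tag,cam="wrist"):
    s=get_state(); p=camera_params(cam); im=snapshot(cam)[:,:,::-1].copy()
    cv2.imwrite(f"pics/{tag}.png",im); pickle.dump((s,p),open(f"{tag}.pkl","wb"))
    return im,s,p
if __name__=="__main__":
    im,s,p=look(*sys.argv[1:]); print(s["clock"],s["tool_pos"].round(4),s["eef_rot"].round(3),s["opening"],s["contact_force"].round(2))
E
python3 look.py w1
```

```text
1.475 [ 0.5281 -0.266   0.2188] [ 0.379 -0.597  0.598 -0.378] 0.45265035098813083 [-0.07 -0.25  0.26]
```

View pics/w1.png

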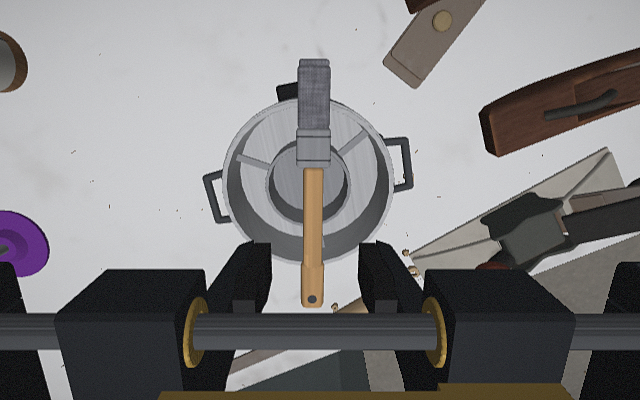

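```bash
cat > fit.py <<'E'
from h import *
from scipy.optimize import differential_evolution as DE, minimize
from scipy.ndimage import map_coordinates as mc
def fitc(im,p,c0,circs,span=.012,sig=1.0):
    """circs: list of (radius, z); returns xy maximising gradient along projected circles"""
    g=cv2.GaussianBlur(cv2.cvtColor(im,cv2.COLOR_BGR2GRAY).astype(np.float32),(0,0),sig)
    G=np.minimum(np.hypot(cv2.Sobel(g,5,1,0),cv2.Sobel(g,5,0,1)),120)
    def f(c): return -sum(mc(G,proj(p,circle((c[0],c[1],z),r,180))[:,::-1].T,order=1).mean() for r,z in circs)
    s=DE(f,[(c0[0]-span,c0[0]+span),(c0[1]-span,c0[1]+span)],seed=0,tol=1e-6); return s.x,-s.fun
E
python3 - <<'E'
import pickle
from fit import *
s,p=pickle.load(open("w1.pkl","rb")); im=cv2.imread("pics/w1.png")
c0=unproj(p,(308,180),.09)[0]; print(c0)
for cs in ([(.07,.09)],[(.066,.09)],[(.07,.09),(.066,.09)],[(.036,.083)],[(.036,.083),(.033,.083)],[(.07,.09),(.066,.09),(.036,.083),(.033,.083)]): print(cs,fitc(im,p,c0,cs))
sc,_=fitc(im,p,c0,[(.07,.09),(.066,.09),(.036,.083),(.033,.083)])
b=[unproj(p,u,.1)[0] for u in ((313.5,59),(313,167),(312.5,306),(298,132),(330,132))]; print(np.round(b,4)); d=b[0]-b[2]; print(np.degrees(np.arctan2(d[1],d[0])),np.linalg.norm(d))
print("TCP px",proj(p,s["tool_pos"]))
from plant import camera_params,snapshot
for n in("scene","side"):
    q=camera_params(n); m=cv2.imread(f"pics/{n}0.png")
    print(n,fitc(m,q,sc,[(.07,.09),(.066,.09)],sig=.7), "lid",fitc(m,q,(.528,.245),[(.073,.016)],sig=.7))
o=cv2.resize(im[40:340,160:460],None,fx=2,fy=2)
for r,z in((.07,.09),(.066,.09),(.036,.083),(.033,.083)): draw(o,p,circle((*sc,z),r),(0,0,255),2,np.array((160,40)))
cv2.imwrite("pics/o1.png",o)
E
```

```text
[ 0.53509743 -0.26400153  0.09      ]
[(0.07, 0.09)] (array([ 0.53046903, -0.26141575]), np.float64(91.28153991699219))
[(0.066, 0.09)] (array([ 0.52861997, -0.26049299]), np.float64(93.55915832519531))
[(0.07, 0.09), (0.066, 0.09)] (array([ 0.52970799, -0.26098515]), np.float32(174.19833))
[(0.036, 0.083)] (array([ 0.53112253, -0.26155797]), np.float64(90.21623992919922))
[(0.036, 0.083), (0.033, 0.083)] (array([ 0.53045035, -0.26130633]), np.float64(164.12916564941406))
[(0.07, 0.09), (0.066, 0.09), (0.036, 0.083), (0.033, 0.083)] (array([ 0.52979711, -0.26101247]), np.float64(335.9641418457031))
[[ 0.6149 -0.3068  0.1   ]
 [ 0.545  -0.2732  0.1   ]
 [ 0.4333 -0.2197  0.1   ]
 [ 0.5739 -0.2745  0.1   ]
 [ 0.5637 -0.2961  0.1   ]]
-25.623929974564877 0.20138949749657922
TCP px [[313.96428426 262.14108549]]
scene (array([ 0.53001576, -0.26084101]), np.float64(167.65377807617188)) lid (array([0.53287003, 0.24278833]), np.float32(51.393566))
side (array([ 0.52907436, -0.26155734]), np.float64(209.43655395507812)) lid (array([0.53322316, 0.24365207]), np.float64(79.14707946777344))
```

View pics/o1.png

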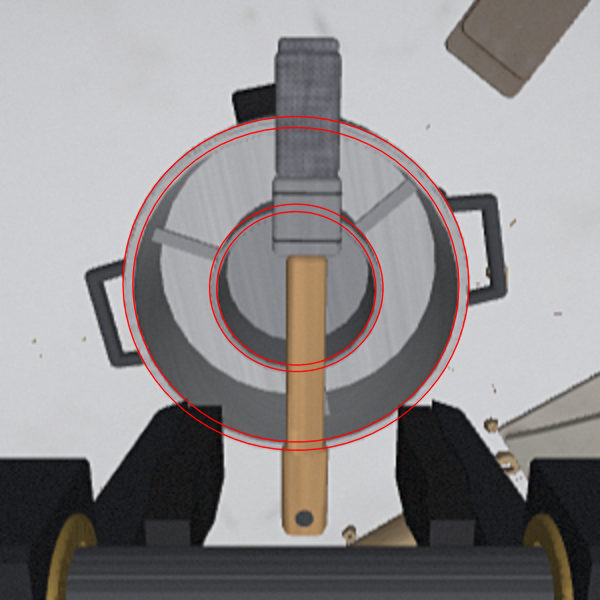

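Request:
{"api": "carry_out", "payload": {"offset": [[0.003,0,-0.04],[0,0,-0.04],[0,0,-0.03],[0,0,-0.014],[0,0,-0.005],[0,0,0]], "twist": [-0.6,0,0,0,0,0]}}

```text
clock: 2.28
tool_pos: [0.5326, -0.2651, 0.0906]
eef_rot: [0.375, -0.599, 0.6, -0.376]
contact_force: [-0.1, 0.2, 0.3]
opening: 0.454
```

Request:
{"api": "carry_out", "payload": {"offset": [[0,0,0],[0,0,0],[0,0,0],[0,0,0]], "twist": [0,0,0,0], "grip": 0.0, "newtons": 15}}

```text
clock: 2.78
tool_pos: [0.5326, -0.2646, 0.0903]
eef_rot: [0.376, -0.599, 0.599, -0.376]
contact_force: [-0.3, -0.6, 4.5]
opening: 0.177
```

Request:
{"api": "carry_out", "payload": {"offset": [[0,0,0.01],[0,0,0.03],[0,0,0.03],[0,0,0.02],[0,0,0]], "twist": [0,0,0,0,0]}}

```text
clock: 3.4
tool_pos: [0.5333, -0.2647, 0.1814]
eef_rot: [0.375, -0.598, 0.6, -0.376]
contact_force: [0.5, 0.7, -0.8]
opening: 0.173
```

```bash
python3 look.py w2; python3 look.py sc2 side
python3 - <<'E'
import cv2,numpy as np
a=cv2.imread("pics/w2.png"); b=cv2.imread("pics/sc2.png")
cv2.imwrite("pics/v2.png",np.hstack([cv2.resize(a[20:380,160:480],None,fx=1.25,fy=1.25),cv2.resize(b[80:230,300:434],(400,450))]))
E
```

```text
3.4 [ 0.5333 -0.2647  0.1814] [ 0.375 -0.598  0.6   -0.376] 0.17345148584418493 [ 0.54  0.71 -0.75]
3.45 [ 0.5325 -0.2643  0.1801] [ 0.375 -0.599  0.599 -0.376] 0.17975126257636379 [-0.21  0.04 -0.35]
```

View pics/v2.png

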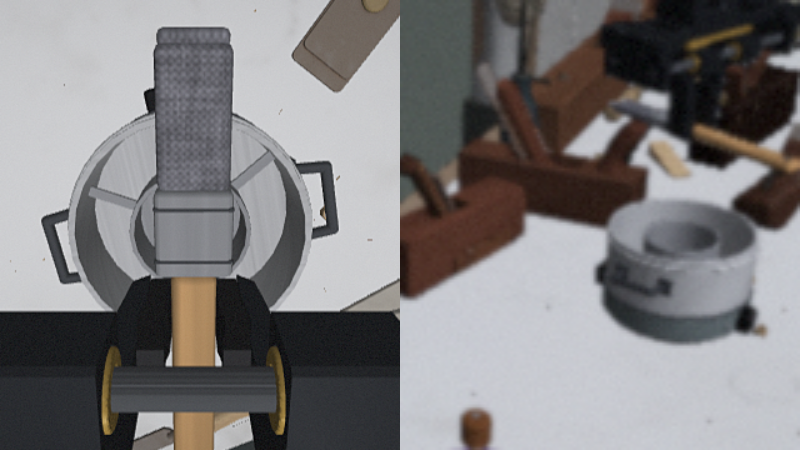

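Request:
{"api": "carry_out", "payload": {"offset": [[0,0.04,0.0],[-0.003,0.05,0],[-0.005,0.05,0],[-0.005,0.04,-0.0],[0,0.014,-0.04],[0,0,-0.05],[0,0,-0.045],[0,0,-0.02]], "twist": [6,7,7,5.6,0,0,0,0]}}

```text
clock: 4.5
tool_pos: [0.517, -0.0699, 0.0213]
eef_rot: [-0.5, 0.502, -0.499, 0.498]
contact_force: [1.0, 0.2, -0.3]
opening: 0.177
```

Request:
{"api": "carry_out", "payload": {"offset": [[0,0,-0.008],[0,0,-0.005],[0,0,0]], "twist": [0,0,0]}}

```text
clock: 4.88
tool_pos: [0.5196, -0.0704, 0.012]
eef_rot: [0.499, -0.501, 0.501, -0.499]
contact_force: [-0.2, -0.8, -0.2]
opening: 0.175
```

Request:
{"api": "carry_out", "payload": {"offset": [[0,0,-0.005],[0,0,-0.003],[0,0,-0.0015],[0,0,0]], "twist": [0,0,0,0]}}

```text
clock: 5.38
tool_pos: [0.5194, -0.0704, 0.0022]
eef_rot: [0.499, -0.501, 0.501, -0.499]
contact_force: [0.1, -0.3, -1.1]
opening: 0.184
```

Request:
{"api": "carry_out", "payload": {"offset": [[0,0,0],[0,0,0],[0,0,0.0],[0,0,0.04],[0,0,0.06],[0,0.0,0.06],[0,0.04,0.06],[0,0.06,0]], "twist": [0,0,0,0,0,0,0,0], "grip": 0.045}}

```text
clock: 6.38
tool_pos: [0.5223, 0.0228, 0.2185]
eef_rot: [0.495, -0.5, 0.505, -0.5]
contact_force: [0.9, -0.1, -0.3]
opening: 0.51
```

Request:
{"api": "carry_out", "payload": {"offset": [[0,0.06,0],[0.005,0.06,0],[0.01,0.06,-0.0],[0,0.03,0],[0,0,0],[0,0,0]], "twist": [0,0,0,0,0,0]}}

```text
clock: 7.12
tool_pos: [0.5343, 0.2324, 0.2141]
eef_rot: [0.499, -0.501, 0.502, -0.498]
contact_force: [0.6, -0.7, -0.2]
opening: 0.51
```

```bash
python3 look.py w3; python3 look.py sc3 scene
python3 - <<'E'
import pickle
from fit import *
s,p=pickle.load(open("w3.pkl","rb")); im=cv2.imread("pics/w3.png")
print("outer",fitc(im,p,(.533,.243),[(.073,.016)]),"collar",fitc(im,p,(.533,.243),[(.025,.042),(.021,.042)]),"knob",fitc(im,p,(.533,.243),[(.012,.069)],.008))
cv2.imwrite("pics/v3.png",np.hstack([im[:,120:520],cv2.imread("pics/sc3.png")[60:,200:600][:400].copy() if 0 else cv2.resize(cv2.imread("pics/sc3.png")[100:340,200:440],(400,400))]))
E
```

```text
7.125 [0.5343 0.2324 0.2141] [ 0.499 -0.501  0.502 -0.498] 0.5103763884542939 [ 0.57 -0.75 -0.24]
7.175 [0.5345 0.2319 0.2142] [ 0.499 -0.501  0.502 -0.498] 0.5090304884893972 [ 0.05 -0.33  0.11]
outer (array([0.53511368, 0.23995315]), np.float64(72.4189682006836)) collar (array([0.53349595, 0.24004041]), np.float32(201.07756)) knob (array([0.53028405, 0.24214844]), np.float32(82.940346))
```

View pics/v3.png

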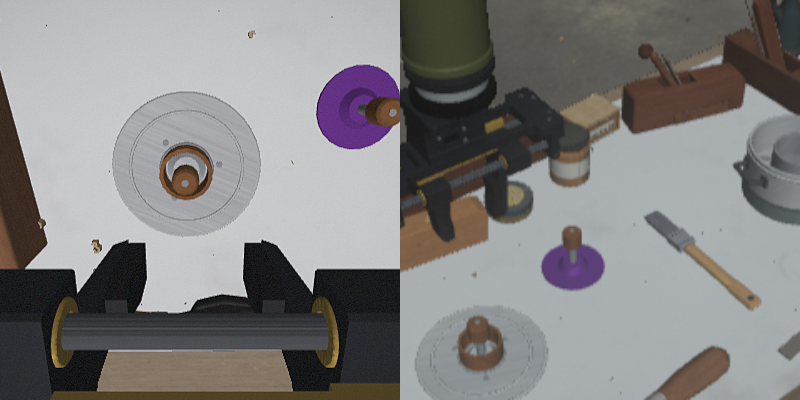

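Request:
{"api": "carry_out", "payload": {"offset": [[-0.001,0.009,-0.04],[0,0,-0.05],[0,0,-0.04],[0,0,-0.02],[0,0,-0.01],[0,0,-0.005],[0,0,0]], "twist": [0,0,0,0,0,0,0]}}

```text
clock: 8.1
tool_pos: [0.5338, 0.2431, 0.0498]
eef_rot: [0.499, -0.501, 0.501, -0.499]
contact_force: [-0.4, -0.0, -0.3]
opening: 0.512
```

```bash
python3 look.py w4;python3 look.py s4 scene; python3 look.py d4 side
python3 - <<'E'
import pickle
from fit import *
s,p=pickle.load(open("w4.pkl","rb")); im=cv2.imread("pics/w4.png")
print("outer",fitc(im,p,(.533,.243),[(.073,.016)]),"collar",fitc(im,p,(.533,.243),[(.025,.042),(.021,.042)]),"knob",fitc(im,p,(.533,.243),[(.012,.069)],.008))
f=lambda q:cv2.resize(q,(400,300),interpolation=cv2.INTER_CUBIC)
cv2.imwrite("pics/v4.png",np.vstack([im[20:320,120:520],np.hstack([f(cv2.imread("pics/s4.png")[265:340,200:300]),f(cv2.imread("pics/d4.png")[250:325,266:366])])[:, :400] if 0 else f(cv2.imread("pics/d4.png")[250:325,266:366])]))
E
```

```text
8.1 [0.5338 0.2431 0.0498] [ 0.499 -0.501  0.501 -0.499] 0.5115470900084892 [-0.39 -0.03 -0.3 ]
8.15 [0.5339 0.2433 0.05  ] [ 0.498 -0.501  0.501 -0.499] 0.5115280949087592 [-0.52 -0.29  0.09]
8.2 [0.5339 0.2435 0.0501] [ 0.498 -0.501  0.501 -0.499] 0.5146442438035415 [-0.    0.9  -0.63]
outer (array([0.53543147, 0.23995155]), np.float32(66.509094)) collar (array([0.53386906, 0.23978541]), np.float32(156.32645)) knob (array([0.53411896, 0.23991295]), np.float64(70.58917999267578))
```

View pics/v4.png

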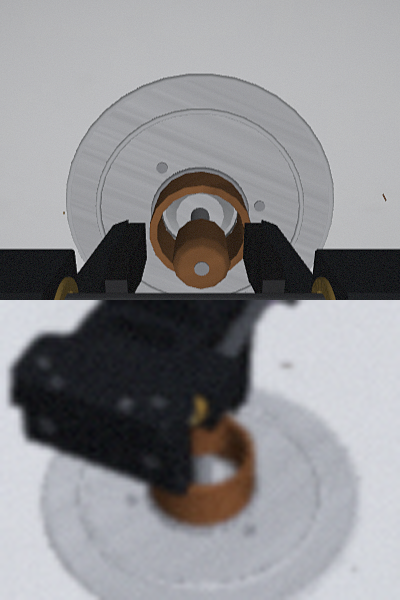

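Request:
{"api": "carry_out", "payload": {"offset": [[0,-0.003,0],[0,0,0],[0,0,0],[0,0,0],[0,0,0]], "twist": [0,0,0,0,0], "grip": 0.0, "newtons": 30}}

```text
clock: 8.88
tool_pos: [0.5335, 0.2404, 0.0494]
eef_rot: [0.499, -0.501, 0.501, -0.499]
contact_force: [-0.7, -1.3, 2.6]
opening: 0.26
```

Request:
{"api": "carry_out", "payload": {"offset": [[0,0,0.003],[0,0,0.005],[0,0,0.01],[0,0,0.02],[0,0,0.03],[0,0,0.03],[0,0,0.02],[0,0,0]], "twist": [0,0,0,0,0,0,0,0]}}

```text
clock: 9.88
tool_pos: [0.5344, 0.2407, 0.1691]
eef_rot: [0.498, -0.501, 0.501, -0.5]
contact_force: [-0.1, 0.4, -3.9]
opening: 0.263
```

```bash
python3 look.py w5;python3 look.py s5 scene; python3 look.py d5 side
python3 - <<'E'
import pickle
from fit import *
s,p=pickle.load(open("w5.pkl","rb")); im=cv2.imread("pics/w5.png")
t=s["tool_pos"]; dz=t[2]-.0498
for e in(-.002,0,.002):
  for n in("w5","s5","d5"):
    q=pickle.load(open(n+".pkl","rb"))[1]; m=cv2.imread(f"pics/{n}.png")
    x,v=fitc(m,q,t,[(.073,.016+dz+e)],.015); print(n,e,(x-t[:2]).round(4),v, end=" ")
  x,v=fitc(im,p,t,[(.025,.042+dz+e),(.021,.042+dz+e)],.01); print("collar",(x-t[:2]).round(4),v)
f=lambda q:cv2.resize(q,(400,300),interpolation=cv2.INTER_CUBIC)
cv2.imwrite("pics/v5.png",np.vstack([im[20:320,120:520],f(cv2.imread("pics/d5.png")[190:310,240:400])]))
E
```

```text
9.875 [0.5344 0.2407 0.1691] [ 0.498 -0.501  0.501 -0.5  ] 0.26264459295652837 [-0.06  0.37 -3.95]
9.925 [0.5334 0.2403 0.1678] [ 0.499 -0.501  0.501 -0.499] 0.2574894211231492 [-1.24 -0.57 -4.65]
9.975 [0.5328 0.2401 0.1669] [-0.499  0.501 -0.501  0.499] 0.2593627184117757 [-0.46 -0.42 -3.75]
w5 -0.002 [ 0.0016 -0.0015] 55.809494 s5 -0.002 [-0.0025  0.0014] 58.55439376831055 d5 -0.002 [-0.0029  0.0036] 71.4342041015625 collar [-0.0007 -0.0006] 107.90533447265625
w5 0 [ 0.0018 -0.0006] 63.56572341918945 s5 0 [-0.0042  0.0021] 60.72195053100586 d5 0 [-0.004   0.0054] 73.43675 collar [-0.     -0.0006] 109.44601440429688
w5 0.002 [ 0.0016 -0.0003] 77.01004 s5 0.002 [-0.0059  0.0027] 62.755882263183594 d5 0.002 [-0.005   0.0072] 74.87278747558594 collar [ 0.0005 -0.0006] 111.88238525390625
```

View pics/v5.png

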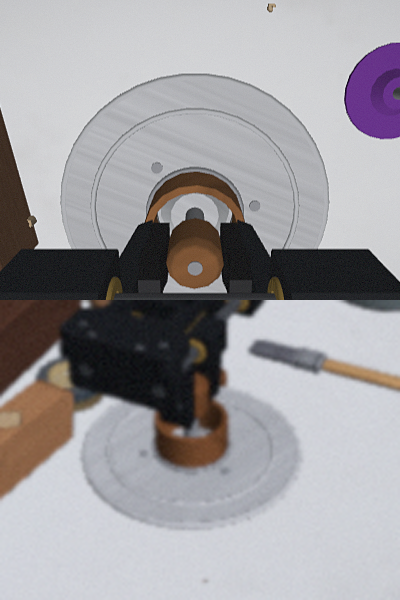

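Request:
{"api": "carry_out", "payload": {"offset": [[0,-0.01,0.005],[0,-0.02,0.005],[0,-0.03,0.005],[0,-0.04,0],[0,-0.045,0],[0,-0.045,0],[0,-0.045,0],[0,-0.045,0]], "twist": [0,0,0,0,0,0,0,0]}}

```text
clock: 11.02
tool_pos: [0.5326, -0.0432, 0.1825]
eef_rot: [0.499, -0.501, 0.502, -0.498]
contact_force: [0.2, -0.3, -3.3]
opening: 0.263
```

Request:
{"api": "carry_out", "payload": {"offset": [[0,-0.045,0],[0,-0.045,0],[0,-0.04,0],[0,-0.035,0],[-0.002,-0.03,0],[-0.001,-0.017,0],[0,-0.008,0],[0,0,0]], "twist": [0,0,0,0,0,0,0,0]}}

```text
clock: 12.02
tool_pos: [0.5303, -0.2594, 0.1822]
eef_rot: [-0.499, 0.501, -0.501, 0.499]
contact_force: [-0.0, 0.3, -4.4]
opening: 0.262
```

Request:
{"api": "carry_out", "payload": {"offset": [[0,0,-0.01],[0,0,-0.005],[0,0,0],[0,0,0]], "twist": [0,0,0,0]}}

```text
clock: 12.52
tool_pos: [0.5306, -0.2595, 0.1672]
eef_rot: [0.499, -0.501, 0.501, -0.499]
contact_force: [-0.6, -0.2, -3.6]
opening: 0.258
```

```bash
cat > chk.py <<'E'
import pickle,sys
from fit import *
from look import look
tag=sys.argv[1]; off=float(sys.argv[2]) if len(sys.argv)>2 else .0498
for n in("wrist","scene","side"):
    im,s,p=look(tag+n,n); t=s["tool_pos"]; dz=t[2]-off
    if n=="wrist": print(s["clock"],t.round(4),s["contact_force"].round(1))
    for e in(-.001,.001):
        x,v=fitc(im,p,t,[(.073,.016+dz+e)],.012); print(n,e,"plate",x.round(4),"rel tcp",(x-t[:2]).round(4),round(float(v),1))
E
python3 chk.py a
```

```text
12.525 [ 0.5306 -0.2595  0.1672] [-0.6 -0.2 -3.6]
wrist -0.001 plate [ 0.5322 -0.2606] rel tcp [ 0.0016 -0.0011] 60.3
wrist 0.001 plate [ 0.5322 -0.2598] rel tcp [ 0.0016 -0.0004] 71.7
scene -0.001 plate [ 0.5297 -0.2572] rel tcp [-0.0009  0.0024] 75.6
scene 0.001 plate [ 0.5282 -0.2548] rel tcp [-0.0024  0.0047] 77.0
side -0.001 plate [ 0.5273 -0.2592] rel tcp [-0.0032  0.0005] 108.1
side 0.001 plate [ 0.5263 -0.255 ] rel tcp [-0.0043  0.0047] 108.2
```

```bash
cat > f3.py <<'E'
import pickle,sys
from fit import *
def G(im,sig=1.):
    g=cv2.GaussianBlur(cv2.cvtColor(im,cv2.COLOR_BGR2GRAY).astype(np.float32),(0,0),sig)
    return np.minimum(np.hypot(cv2.Sobel(g,5,1,0),cv2.Sobel(g,5,0,1)),100)
def f3(views,c0,circs,sp=.01):
    V=[(G(cv2.imread(i)),p) for i,p in views]
    f=lambda c:-sum(mc(g,proj(p,circle((c[0],c[1],c[2]+z),r,180))[:,::-1].T,order=1).mean() for g,p in V for r,z in circs)
    s=DE(f,[(a-sp,a+sp) for a in c0],seed=0,tol=1e-6); return s.x.round(4),round(-s.fun,1)
E
python3 - <<'E'
from f3 import *
L=lambda n:(f"pics/{n}.png",pickle.load(open(n+".pkl","rb"))[1])
t=(.5306,-.26,.133)
for v in(("ascene","aside"),("awrist","ascene"),("awrist","ascene","aside"),("awrist",)): print(v,f3([L(n) for n in v],t,[(.073,0)]))
c=L("awrist")[1],L("ascene")[1],L("aside")[1]
P0=(.53,-.261,.09); pc=[(.07,0),(.066,0)]
S=("pics/scene0.png",c[1]);D=("pics/side0.png",c[2]);W=("pics/w1.png",pickle.load(open("w1.pkl","rb"))[1])
for v in((S,D),(W,S),(W,S,D),(W,)): print("pot",f3(v,P0,pc))
E
```

```text
('ascene', 'aside') (array([ 0.5259, -0.2514,  0.1374]), np.float64(165.2))
('awrist', 'ascene') (array([ 0.5317, -0.2586,  0.1319]), np.float64(118.7))
('awrist', 'ascene', 'aside') (array([ 0.5316, -0.2586,  0.1322]), np.float64(209.7))
('awrist',) (array([ 0.5321, -0.2598,  0.1355]), np.float64(65.8))
pot (array([ 0.528 , -0.2582,  0.0919]), np.float64(323.7))
pot (array([ 0.5297, -0.261 ,  0.09  ]), np.float64(299.4))
pot (array([ 0.5297, -0.261 ,  0.0902]), np.float32(477.2))
pot (array([ 0.5297, -0.261 ,  0.09  ]), np.float64(154.3))
```

Request:
{"api": "carry_out", "payload": {"offset": [[-0.0015,-0.0015,-0.01],[0,0,-0.01],[0,0,-0.006],[0,0,0],[0,0,0]], "twist": [0,0,0,0,0]}}

```text
clock: 13.3
tool_pos: [0.5291, -0.2613, 0.1413]
eef_rot: [0.499, -0.501, 0.501, -0.499]
contact_force: [0.7, -0.8, -3.1]
opening: 0.262
```

Run:
```python
from f3 import *
from look import look
V=[]
for n in("wrist","scene","side"):
    im,s,p=look("b"+n,n); V.append((f"pics/b{n}.png",p))
t=s["tool_pos"]; print(t.round(4))
for v in(V,V[:2],V[:1]): print(f3(v,(*t[:2],t[2]-.0335),[(.073,0)]))
f=lambda n,x,y,w,h:cv2.resize(cv2.imread(f"pics/b{n}.png")[y:y+h,x:x+w],(400,300),interpolation=cv2.INTER_CUBIC)
cv2.imwrite("pics/vb.png",np.hstack([f("side",335,110,120,90),f("scene",380,130,120,90)]))
```

```text
[ 0.5291 -0.2613  0.1416]
(array([ 0.531 , -0.2616,  0.1059]), np.float64(203.4))
(array([ 0.5306, -0.2615,  0.1089]), np.float64(116.1))
(array([ 0.5306, -0.2615,  0.1095]), np.float32(65.6))
```

View pics/vb.png

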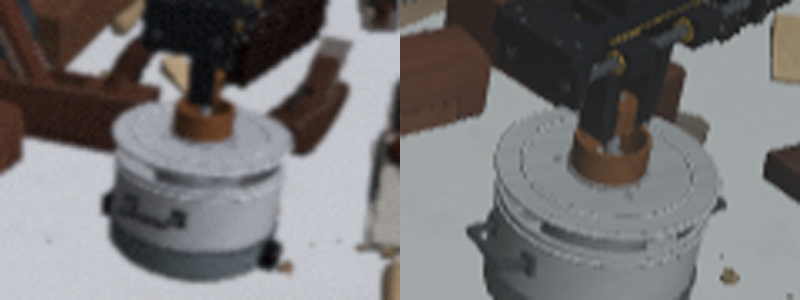

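Request:
{"api": "carry_out", "payload": {"offset": [[0,0,-0.003],[0,0,-0.002],[0,0,-0.002],[0,0,-0.002],[0,0,0]], "twist": [0,0,0,0,0]}}

```text
clock: 14.08
tool_pos: [0.5288, -0.2611, 0.132]
eef_rot: [-0.499, 0.501, -0.501, 0.499]
contact_force: [0.0, 0.3, -3.9]
opening: 0.264
```

Request:
{"api": "carry_out", "payload": {"offset": [[0,0,-0.002],[0,0,-0.0015],[0,0,0],[0,0,0]], "twist": [0,0,0,0]}}

```text
clock: 14.58
tool_pos: [0.5289, -0.2612, 0.1288]
eef_rot: [0.499, -0.501, 0.501, -0.499]
contact_force: [-0.1, 0.7, -4.4]
opening: 0.265
```

Request:
{"api": "carry_out", "payload": {"offset": [[0,0,-0.001],[0,0,-0.001],[0,0,0],[0,0,0]], "twist": [0,0,0,0]}}

```text
clock: 15.08
tool_pos: [0.5291, -0.2613, 0.127]
eef_rot: [0.499, -0.501, 0.501, -0.499]
contact_force: [0.0, -0.5, -1.1]
opening: 0.265
```

Request:
{"api": "carry_out", "payload": {"offset": [[0,0,-0.001],[0,0,-0.0005],[0,0,0],[0,0,0]], "twist": [0,0,0,0]}}

```text
clock: 15.58
tool_pos: [0.5289, -0.2612, 0.1253]
eef_rot: [0.499, -0.501, 0.501, -0.499]
contact_force: [0.8, 0.1, -0.3]
opening: 0.262
```

Request:
{"api": "carry_out", "payload": {"offset": [[0,0,-0.001],[0,0,0],[0,0,0]], "twist": [0,0,0]}}

```text
clock: 15.95
tool_pos: [0.529, -0.2611, 0.1245]
eef_rot: [0.499, -0.501, 0.501, -0.499]
contact_force: [-0.3, 0.4, 2.1]
opening: 0.259
```

Run:
```python
from f3 import *
from look import look
V=[]
for n in("wrist","scene","side"):
    im,s,p=look("c"+n,n); V.append((f"pics/c{n}.png",p)); print(s["contact_force"].round(2),s["moment"].round(3))
t=s["tool_pos"]; print(t.round(4))
for v in(V,V[:2],V[:1]): print(f3(v,(*t[:2],.094),[(.073,0)]))
```

```text
[-0.35  0.37  2.11] [0.098 0.103 0.015]
[-0.58  0.55  2.78] [0.073 0.117 0.031]
[-0.21 -0.26  1.65] [ 0.136  0.074 -0.059]
[ 0.529  -0.2611  0.1244]
(array([ 0.5306, -0.2614,  0.0944]), np.float64(195.0))
(array([ 0.5306, -0.2615,  0.0946]), np.float64(116.0))
(array([ 0.5302, -0.2617,  0.0966]), np.float64(65.4))
```

Request:
{"api": "carry_out", "payload": {"offset": [[0,0,0],[0,0,0],[0,0,0],[0,0,0],[0,0,0],[0,0,0]], "twist": [0,0,0,0,0,0], "grip": 0.072}}

```text
clock: 16.85
tool_pos: [0.5289, -0.2612, 0.1243]
eef_rot: [0.499, -0.501, 0.501, -0.499]
contact_force: [0.4, -0.2, 0.5]
opening: 0.814
```

Run:
```python
from f3 import *
from look import look
V=[]
for n in("wrist","scene","side"):
    im,s,p=look("e"+n,n); V.append((f"pics/e{n}.png",p))
t=s["tool_pos"]; print(t.round(4),s["opening"],s["contact_force"].round(2))
for v in(V,V[:2],V[:1]): print("plate",f3(v,(*t[:2],.094),[(.073,0)]),"collar",f3(v,(*t[:2],.12),[(.025,0),(.021,0)],.005),"knob",f3(v,(*t[:2],.144),[(.012,0)],.004))
f=lambda n,x,y,w,h:cv2.resize(cv2.imread(f"pics/e{n}.png")[y:y+h,x:x+w],(400,300),interpolation=cv2.INTER_CUBIC)
a=np.hstack([f("side",335,110,120,90),f("scene",380,130,120,90)]); 
cv2.imwrite("pics/ve.png",np.vstack([a,np.hstack([f("wrist",160,50,320,240),np.zeros((300,400,3),np.uint8)])]))
```

```text
[ 0.5288 -0.2612  0.1242] 0.8160595165617219 [-0.01  0.11 -0.1 ]
plate (array([ 0.5307, -0.2615,  0.0942]), np.float64(196.0)) collar (array([ 0.5289, -0.2617,  0.1192]), np.float64(439.9)) knob (array([ 0.528 , -0.2616,  0.1419]), np.float64(198.1))
plate (array([ 0.5307, -0.2615,  0.0945]), np.float64(117.1)) collar (array([ 0.5288, -0.2617,  0.1191]), np.float64(276.9)) knob (array([ 0.5284, -0.2615,  0.1423]), np.float64(132.3))
plate (array([ 0.5302, -0.2617,  0.0965]), np.float32(64.1)) collar (array([ 0.5286, -0.2617,  0.1186]), np.float32(163.0)) knob (array([ 0.5269, -0.2616,  0.14  ]), np.float64(63.0))
```

View pics/ve.png

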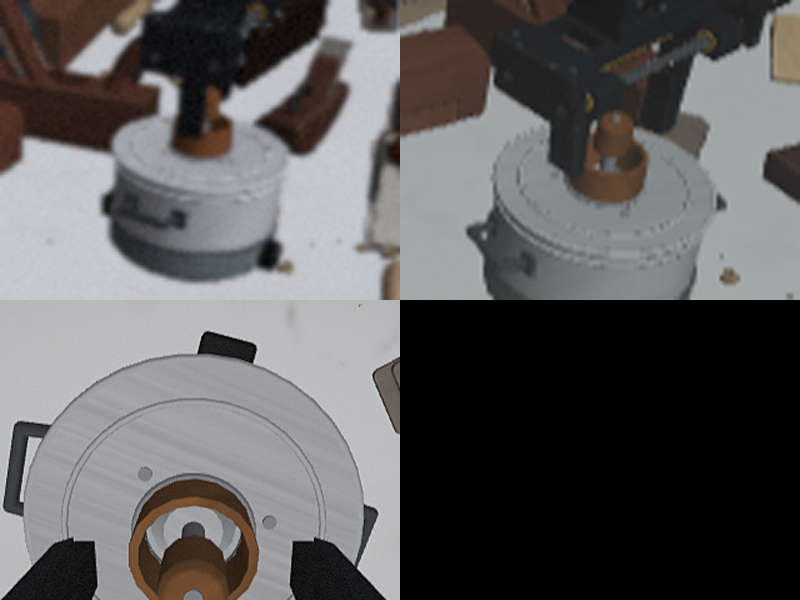

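Request:
{"api": "carry_out", "payload": {"offset": [[0,-0.0005,-0.01],[0,0,-0.01],[0,0,-0.006],[0,0,0]], "twist": [0,0,0,0]}}

```text
clock: 17.5
tool_pos: [0.5284, -0.2615, 0.0974]
eef_rot: [-0.499, 0.501, -0.5, 0.499]
contact_force: [0.8, 0.2, 0.3]
opening: 0.816
```

Request:
{"api": "carry_out", "payload": {"offset": [[0,0,0],[0,0,0],[0,0,0],[0,0,0],[0,0,0]], "twist": [0,0,0,0,0], "grip": 0.02, "newtons": 30}}

```text
clock: 18.12
tool_pos: [0.5291, -0.2617, 0.0985]
eef_rot: [0.499, -0.501, 0.501, -0.499]
contact_force: [-0.3, 1.0, 2.8]
opening: 0.561
```

Opening is 49.4 mm, which means the collar is gripped. I'll lift slowly at first.

Request:
{"api": "carry_out", "payload": {"offset": [[0,0,0.002],[0,0,0.003],[0,0,0.005],[0,0,0.008],[0,0,0.012],[0,0,0.015],[0,0,0.015],[0,0,0.015]], "twist": [0,0,0,0,0,0,0,0]}}

```text
clock: 19.12
tool_pos: [0.529, -0.2617, 0.1746]
eef_rot: [0.499, -0.501, 0.501, -0.499]
contact_force: [-0.2, 0.6, -2.4]
opening: 0.561
```

Request:
{"api": "carry_out", "payload": {"offset": [[0,0,0.012],[0,0,0.008],[0,0,0.005],[0,0,0.0],[0,0,0],[0,0,0]], "twist": [0,0,0,0,0,0]}}

```text
clock: 19.88
tool_pos: [0.5286, -0.2616, 0.1978]
eef_rot: [-0.499, 0.501, -0.501, 0.499]
contact_force: [1.3, 0.2, -3.3]
opening: 0.563
```

Run:
```python
from f3 import *
from look import look
V=[]
for n in("wrist","scene","side"):
    im,s,p=look("f"+n,n); V.append((f"pics/f{n}.png",p))
t=s["tool_pos"]; print(s["clock"],t.round(4),s["opening"],s["contact_force"].round(2),s["moment"].round(3))
print("plate",f3(V,(*t[:2],.194),[(.073,0)]),f3(V[1:],(*t[:2],.194),[(.073,0)]))
f=lambda n,x,y,w,h:cv2.resize(cv2.imread(f"pics/f{n}.png")[y:y+h,x:x+w],(400,300),interpolation=cv2.INTER_CUBIC)
a=np.hstack([f("side",325,80,160,120),f("scene",370,110,160,120)]); 
cv2.imwrite("pics/vf.png",np.vstack([a,np.hstack([f("wrist",160,50,320,240),f("scene",200,110,340,255)])]))
```

```text
19.975 [ 0.5287 -0.2616  0.1979] 0.5593066018208634 [ 0.38 -1.08 -2.81] [ 0.056 -0.031 -0.006]
plate (array([ 0.5299, -0.262 ,  0.194 ]), np.float64(218.7)) (array([ 0.5222, -0.2525,  0.1963]), np.float64(160.4))
```

View pics/vf.png

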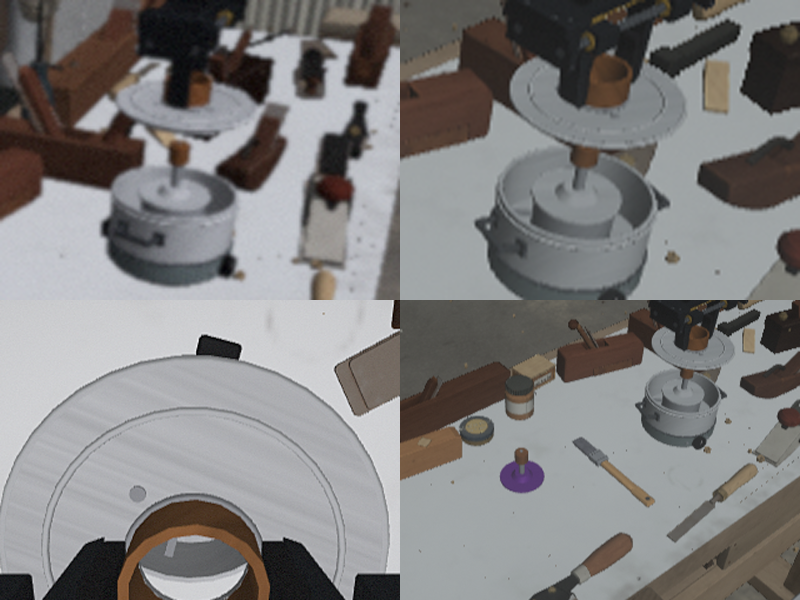

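```bash
python3 -c "
from plant import job; print(job.finish_job())"
```

```text
the job is handed in; nothing more can be done
None
```

The job is done and handed in at about 20 s of the 61 s allowed. The arm is still holding the outer lid over the pot.

- **Brush:** I laid it on the bare bench along x, at about (0.52, -0.07), between the pot and the purple look-alike.
- **Lowering the lids:** I lifted both by the knob and lowered them in 1–2 mm steps. The load fell from about 4 N to zero. The tool stopped at 0.1244 m, against 0.1246 m expected, so both lids were seated.
- **Outer lid:** I gripped it by the collar at an opening of about 49 mm and raised it 100 mm. The last fit put its plate top at 0.194 m, which means its underside is 100 mm above the jacket's rim. The load was about 2.8 N, the weight of that lid alone.
- **Last picture:** The inner lid sits centred on the cup. The jar, tin, purple look-alike and brush appear undisturbed.

**Checks that disagreed:**
- **Scene and side cameras:** With these two alone, the raised plate came out up to about 9 mm sideways from the fit with all three cameras. I relied on the wrist-camera fits, which agreed with the felt contact.
- **Level:** I judged this from the level-circle fit and the tool's upright pose. I did not measure the tilt directly.

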